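# Fit the wide slicing insert and set the slicer dial

## Robot

A 6-joint arm with a two-finger parallel gripper is mounted at the origin on a cart in front of the work surface, level with it; the furniture and walls round the work are solid. World frame = base frame: x ahead of the robot, y to its left, z up, the work surface at z = 0. Lengths are in m, angles in degrees, forces in N, time in s.
With the tool pointing down it reaches from about 0.3 to 1 m from the base axis. Payload 5.1 kg.
Tool frame: the origin (TCP) lies midway between the tips of the shut fingers; the grasp point (between the pads) lies 19 mm behind it (r.grip_depth is the distance from the TCP to the grasp point, in m); z points along the fingers, y is the line along which they close (so a half turn about z gives the same grasp; the last joint's range is limited). The gripper opens to 95 mm and grips with 3 to 60 N. Pads are 20 mm wide; open, the fingers measure 119 mm over their backs; the gripper's body (75 mm by 180 mm) begins 59 mm behind the grasp point.
Start: joints at [-71.482, 7.093, 94.555, -0, 78.352, -4.733], TCP at [0.257, -0.597, 0.215] pointing down, gripper open.
Joint ranges: [-149.61, 149.61], [-58.7, 133.49], [1.44, 155.28], [-77.14, 257.14], [18.33, 153.61], [-166.67, 166.67]. Speed limits (degrees/s): [147.25, 147.25, 180, 180, 180, 180].

## Interface

Orientations are given as [roll, pitch, yaw] about the fixed x, y, z axes, in that order (R = Rz(yaw) Ry(pitch) Rx(roll)).
In Python, from bench import r gives the robot as it stands.
- The arm moves only by the shell command python3 -m creep 'ROWS' [FORCE]. ROWS is JSON, a list of rows, each an object with "travel": the shift along the tool's x, y, z in mm, a list of three; "rotation": the turn, a rotation vector about the tool's x, y, z in degrees, a list of three; "grip": the opening, from -1 (shut) to 1 (fully open). A call has 1 to 20 rows; each row is the pose to reach, as a shift and turn from the pose commanded when the call began, along the tool's axes at that moment; what a row does not reach only later rows make up. A row lasts 1/12 s, in which the tool goes at most 41.7 mm and 7.16 degrees, less where a joint would pass 70% of its speed; a pose out of reach is approached as far as the arm can. A call with a gripper value outside its range is refused whole. The fingers move at their own pace and stop on an object; FORCE is the grip in N (left out, the last holds). Time passes only in rows, so rows that repeat a pose let the fingers close. It gives the time, the measured TCP pose, the force, the opening and the grip force at its end, in the units of the state.
- r.read_state(): the state, without advancing time (a new reading comes with each control period).
- r.capture(name): name is "scene" or "side" or "wrist"; returns (picture, depth): 420x560x3 uint8, red, green, blue; 420x560 float32, m along the optical axis (not along the pixel's ray), 0 where there is no reading.
- r.calibration(name): a dict with "fx", "fy", "cx", "cy" (pixels), "R" (3x3) and "t" (3): a world point X has camera coordinates R X + t. Camera axes: x right, y down, z forward; pixel columns grow to the right and rows downward; lengths in m; the calibration is good to about 2 mm. A picture is of the moment at which its call begins: read the wrist's pose just before it. calibration takes no time and is no camera call; for the wrist camera it gives the pose at the moment of the call.
- r.hand_in(): hands the job in; it is judged then, once.
The state is a dict: "clock": time; "joint_positions": joint angles; "dq": joint speeds; "tau": joint torques, N m; "ee_pos": TCP position; "eef_rot": TCP orientation; "ft_force": force on the tool from outside, world axes, zero at the start; "torque": the same for the moment, N m; "grip_width": opening from 0.0 (shut) to 1.0 (fully open); "gripper_force": force on a finger pad.
Only numpy, scipy, OpenCV 4.12 (cv2) and the standard library are available. Lean on these libraries where they do the work, as an engineer would, in place of code of your own. Each camera call takes 0.05 s, during which the arm holds its last target. There are 200 camera calls.

## Task

Take the wide slicing insert (the one with a single slanting blade) out of the rack and slide it fully home, tab upward, in the leaning slot of the slicer head. Then turn the slicer's dial clockwise until its pointer lines up with the long raised index mark beside it, and let go. Leave the narrow grid insert standing in the rack.

Things in the scene. Friction and masses are not known exactly. Their poses are not given: they have to be found in the camera images.
- wide_insert: wide insert: flat steel frame 90 wide (its y) x 100 high (its z) x 8 mm thick (its x), a window with one slanting blade, and on top a dark steel grip tab 60 wide x 12 thick, from 99 to 123 mm above the origin. Origin: centre of its lower edge. Either face may look forward. It stands upright in one of the rack's two places (which varies).
- narrow_insert: narrow insert: same kind of frame, 62 wide (y) x 80 high (z) x 8 mm thick (x), its window filled with a grid, grip tab 36 x 12 mm, 79 to 103 mm above the origin (centre of its lower edge). It stands in the other place of the rack and stays there.
- rack: fixed low steel rack, 235 (its y) x 75 (its x) mm, 8 mm base plate with two places at y = +57.5 and -57.5 mm; each is a pair of upright plates 70 mm long, 10 mm apart, up to 44 mm high. Origin: centre of its underside, z up.
- slicer: fixed steel slicer head on the table: base plate 12 mm thick from x -39 to +81 and y -63 to +189 mm of its origin, which lies on the table plumb under the throat's slot floor. The throat with its side cheeks (out to y = +-60 mm, up to about 115 mm high) leans towards +x; a round dial pedestal (54 mm high) stands at x +30, y +140 mm.
- throat: an open slot leaning 30 degrees from vertical towards the slicer's +x side (away from the robot). Origin: centre of the slot floor, 50 mm above the table; z up along the slot, out of its mouth; x across its thickness, y along its width. 10.5 mm thick, 94 wide, 55 deep, plus flared lips on the long sides up to 65 mm. The insert is home when its origin is at this one, z axes parallel.
- throat_mouth (a point): centre of the slot's mouth at the top of the flared lip, 64 mm up the slot from the throat's origin.
- dial (a joint): turning angle of the dial, rad, growing clockwise seen from above; 0 to 2.2. The pointer meets the index mark at 1.25.
- dial_grip (a point): point on the dial's vertical axis in the middle of its grip bar (76 mm above the table). The bar is 46 long x 12 mm thick, from 62 to 89 mm above the table; point x axis runs along the bar towards the pointer, z up. Below the bar is a round skirt of 54 mm diameter.
- dial_pointer (a point): tip of the small white pointer at one end of the bar, 30 mm from the dial's axis.
- index_mark (a point): the index mark: a long raised dark rib, 13 x 4 mm, pointing at the dial's axis, 38.5 mm from it on the pedestal (the other marks are small round dots).

How it is judged (in metres and radians):
On the way, in this order (a step that is already met when the one before it is completed fails the run):
1. the wide insert is fully home in the slicer's slot (z of wide_insert in the frame of throat below 0.004 m and x of wide_insert in the frame of throat between -0.003 and 0.003 m and y of wide_insert in the frame of throat between -0.0045 and 0.0045 m and angle between the z axis of wide_insert and the z axis of throat, either way round below 0.07 rad), for 0.2 s.
2. then the dial's pointer is at the index mark (value of joint dial between 1.13 and 1.37 rad), for 0.2 s.
At the end, for the whole second after the job is handed in: Wide insert at rest home in the throat (within 4 mm of the floor, 3 mm across, 4.5 mm sideways, parallel within 0.07 rad), dial at 1.25 within 0.12 rad, narrow insert still standing in its place (moved under 20 mm, tilted under 0.2 rad) (all of step 1 and all of step 2 and linear speed of wide_insert below 0.02 m/s and distance of narrow_insert from where it was at the start of the episode below 0.02 m and angle between narrow_insert's own z axis and vertical below 0.2 rad); the robot touches nothing.
It fails at once if the narrow insert is taken out of the rack or knocked over (distance of narrow_insert from where it was at the start of the episode above 0.03 m or angle between narrow_insert's own z axis and vertical above 0.35 rad).
It also fails if it takes over 64 s, if anything falls off the work surface, if the arm or the gripper's body presses on something with over 40 N, if the wrist force passes 120 N, or if a joint passes its speed limit or range.

## Working session

There is one attempt and no reset: what is moved stays moved. The work goes in short steps, Python scripts to look and compute and a shell command to move; the robot and the scene stay as the last step left them, time stands still between calls to the robot, and variables do not carry over. Pictures are saved under pics/ and viewed, at most 10 in all, crops included, and the job is handed in when it is done.

```bash
ls; mkdir -p pics; python3 - <<'E'
from bench import r
import cv2,numpy as np
s=r.read_state();print(s['clock'],s['ee_pos'],s['eef_rot'],s['ft_force'])
for n in ['scene','side']:
    p,d=r.capture(n);cv2.imwrite(f'pics/{n}0.png',p[:,:,::-1]);np.savez(f'pics/{n}0.npz',p=p,d=d)
    c=r.calibration(n);print(n,c, (d==0).mean())
E
```

```text
pics
0.0 [ 0.25634652 -0.59661654  0.21340142] [-1.79880969e+02 -8.70475320e-03  2.32514765e+01] [ 0.84181789 -0.10411532 -0.51606055]
scene {'fx': 534.8489834826084, 'fy': 534.8489834826084, 'cx': 275.3474656116694, 'cy': 211.66173249824305, 'R': array([[ 0.30917764,  0.95099693, -0.00374463],
       [ 0.77501376, -0.254242  , -0.57854531],
       [-0.55114686,  0.17597113, -0.81564165]]), 't': array([-0.23894557, -0.30216895,  1.39524663])} 0.003813775510204082
side {'fx': 546.1598669370567, 'fy': 546.1598669370567, 'cx': 278.03087161753365, 'cy': 206.06766464417734, 'R': array([[ 0.99991215, -0.00179183, -0.01313312],
       [-0.01210791, -0.52663727, -0.85000388],
       [-0.00539333,  0.85008822, -0.5266127 ]]), 't': array([-0.47775696,  0.14116693,  1.14298803])} 0.0038095238095238095
```

View pics/scene0.png

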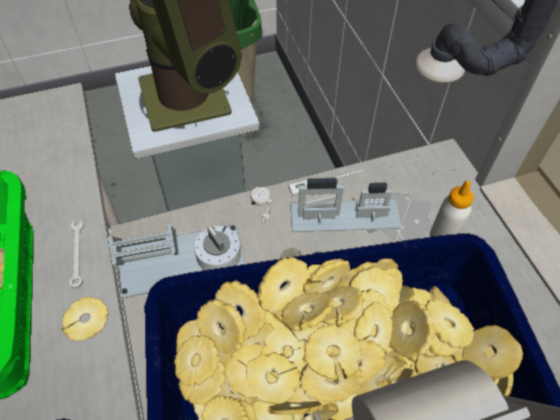

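View pics/side0.png

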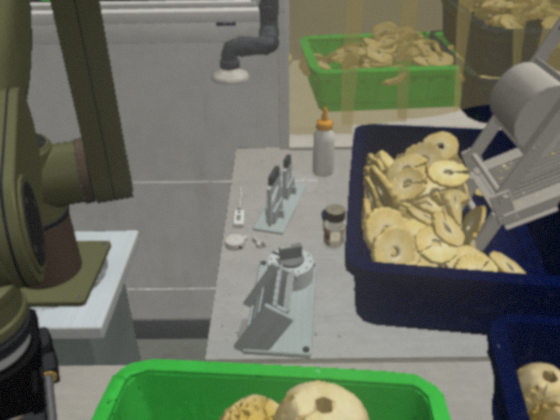

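The scene view shows the wide insert at about (320,198) with its tab at (322,184), and the narrow one at (375,200). The throat is at (145,245) and the dial at (217,245). The side view shows the throat at (268,305), the dial at (290,258) and the rack at (280,200). I'll enlarge both.

```bash
cat > h.py <<'E'
import numpy as np,cv2
from bench import r
def world(n,d,c=None):
    c=c or r.calibration(n)
    v,u=np.mgrid[:d.shape[0],:d.shape[1]]
    P=np.stack([(u-c['cx'])/c['fx']*d,(v-c['cy'])/c['fy']*d,d],-1)
    return (P-c['t'])@c['R']
def proj(X,c):
    q=np.asarray(X)@np.array(c['R']).T+c['t'];return q[...,:2]/q[...,2:]*[c['fx'],c['fy']]+[c['cx'],c['cy']]
def ray(uv,c,z):
    "pixel ray onto plane at height z"
    d=np.linalg.inv(c['R'])@np.array([(uv[0]-c['cx'])/c['fx'],(uv[1]-c['cy'])/c['fy'],1]);o=-c['R'].T@c['t']
    return o+d*(z-o[2])/d[2]
E
python3 - <<'E'
from h import *
f=np.load('pics/scene0.npz');p=f['p'];d=f['d']
W=world('scene',d)
a=cv2.resize(p[215:300,100:250],None,fx=5,fy=5,interpolation=cv2.INTER_CUBIC)
b=cv2.resize(p[170:235,280:410],None,fx=5,fy=5,interpolation=cv2.INTER_CUBIC)[:, :]
cv2.imwrite('pics/a.png',a[:,:,::-1]);cv2.imwrite('pics/b.png',b[:,:,::-1])
print('table',W[330,60],W[200,430],W[290,75], W[183,270])
# dark tabs
m=(p.max(2)<75)
for n,(v0,v1,u0,u1) in dict(wide=(174,192,300,345),nar=(178,194,360,395)).items():
    mm=np.zeros_like(m);mm[v0:v1,u0:u1]=m[v0:v1,u0:u1];Q=W[mm&(d>0)]
    print(n,len(Q),Q.mean(0),np.percentile(Q,[3,50,97],axis=0).round(4).tolist())
    q=Q[Q[:,2]>np.percentile(Q[:,2],50)][:,:2];e,V=np.linalg.eigh(np.cov(q.T));print(q.mean(0),V[:,1],np.sqrt(e))
for (v,u) in [(245,217),(233,214),(245,145),(270,160),(217,350),(222,310)]: print(v,u,W[v,u].round(4),p[v,u])
E
```

```text
table [ 0.56284181 -0.36354041  0.00138691] [5.04359216e-01 4.51077115e-01 2.09747028e-04] [ 0.48319893 -0.32848667 -0.00229618] [-0.2639089   0.3102294  -0.80366847]
wide 256 [0.47317511 0.19463225 0.12344331] [[0.4647, 0.1697, 0.1105], [0.4731, 0.1943, 0.1248], [0.4819, 0.2194, 0.1323]]
[0.47224528 0.19461038] [0.26613233 0.9639365 ] [0.00268221 0.01568417]
nar 145 [0.50474714 0.30462378 0.10329865] [[0.4974, 0.2903, 0.0899], [0.505, 0.305, 0.1047], [0.5105, 0.3193, 0.1125]]
[0.50395758 0.30485775] [0.32792692 0.94470309] [0.00243292 0.00944791]
245 217 [ 0.5188 -0.0365  0.0767] [49 51 50]
233 214 [ 0.5    -0.0362  0.0918] [201 200 189]
245 145 [ 0.4562 -0.172   0.0487] [166 179 187]
270 160 [ 0.4993 -0.1567  0.0112] [165 178 185]
217 350 [0.4967 0.2601 0.0087] [171 184 192]
222 310 [0.4819 0.1732 0.0086] [167 181 188]
```

View pics/a.png

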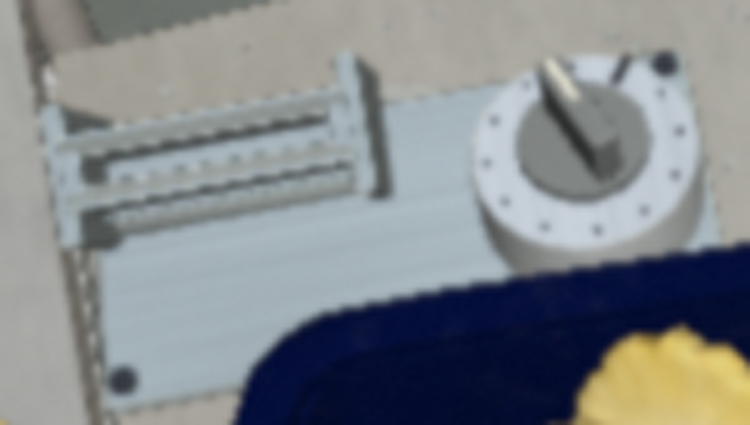

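View pics/b.png

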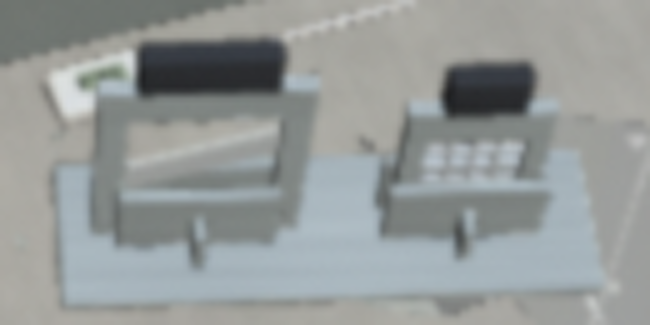

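The crops show the pointer at scene pixel (209,227) and the index rib at (224.6,228.6), so the dial turns clockwise by about 72°. The wide insert is at the −y place of the rack and the narrow one at +y. Next I'll work out rough poses and the wrist camera's offset.

```bash
cat >> h.py <<'E'
from scipy.spatial.transform import Rotation as Ro
def toolR(tilt,yaw):
    "tool with y axis along direction yaw-slicer x.. : x_t = y_s, y_t = x_s, z=-z, frame leaning by tilt about y_s (deg)"
    return Ro.from_euler('z',yaw,degrees=True)*Ro.from_euler('y',tilt,degrees=True)*Ro.from_matrix(np.array([[0,1,0],[1,0,0],[0,0,-1.]]))
def go(p,R,cmd=None):
    "travel mm / rotvec deg from current pose"
    s=r.read_state();p0,R0=cmd or (s['ee_pos'],Ro.from_euler('xyz',s['eef_rot'],degrees=True))
    t=R0.inv().apply(np.array(p)-p0)*1000;v=(R0.inv()*R).as_rotvec(degrees=True)
    print('travel',t.round(1).tolist(),'rot',v.round(2).tolist(),'rows',max(np.linalg.norm(t)/41.7,np.linalg.norm(v)/7.16).round(1))
E
python3 - <<'E'
from h import *
s=r.read_state();c=r.calibration('wrist')
R0=Ro.from_euler('xyz',s['eef_rot'],degrees=True).as_matrix()
cp=-c['R'].T@c['t'];print('cam in tool',R0.T@(cp-s['ee_pos']),'\naxes in tool (cols=cam axes)\n',(R0.T@c['R'].T).round(3),c['fx'],c['cx'],c['cy'])
W=[]
for n in ['scene','side']:
    f=np.load(f'pics/{n}0.npz');w=world(n,f['d']);
    q=w[(f['d']>0)];W.append(q)
    ring=q[(abs(q[:,2]-.054)<.004)&(np.hypot(q[:,0]-.505,q[:,1]+.036)<.06)]
    (x,y),rr=cv2.minEnclosingCircle(ring[:,:2].astype(np.float32));print(n,'ring',len(ring),x,y,rr)
    b=q[(abs(q[:,2]-.012)<.004)&(q[:,0]>.38)&(q[:,0]<.62)&(q[:,1]>-.3)&(q[:,1]<.08)]
    print('base rect',cv2.minAreaRect(b[:,:2].astype(np.float32)*1000))
    b=q[(abs(q[:,2]-.008)<.004)&(q[:,0]>.38)&(q[:,0]<.6)&(q[:,1]>.1)&(q[:,1]<.4)]
    print('rack rect',cv2.minAreaRect(b[:,:2].astype(np.float32)*1000))
    bin=q[(q[:,0]>.5)&(q[:,0]<1)&(q[:,1]>-.3)&(q[:,1]<.4)&(q[:,2]>.1)]
    print('bin',np.percentile(bin,[1,10,50,90,99],axis=0).round(3))
c=r.calibration('scene')
for nm,uv,z in [('screwFL',(100+123/5,215+380/5),.014),('screwBR',(100+665/5,215+63/5),.014),('ptr',(209,227.4),.085),('mark',(224.6,228.6),.055),('cornFL',(121,296.6),.012)]: print(nm,ray(uv,c,z).round(4))
E
```

```text
cam in tool [ 0.07891714  0.00033803 -0.16927836] 
axes in tool (cols=cam axes)
 [[ 0.001 -0.961 -0.277]
 [ 1.     0.001  0.001]
 [-0.    -0.277  0.961]] 368.72814930037765 278.3541825136376 205.17268658956627
scene ring 868 0.5028469562530518 -0.035687219351530075 0.04736298322677612
base rect ((493.641357421875, -110.25233459472656), (138.15847778320312, 414.17864990234375), 12.977386474609375)
rack rect ((482.259033203125, 250.1431884765625), (299.1714782714844, 203.82315063476562), 89.81751251220703)
bin [[ 0.61  -0.197  0.101]
 [ 0.662 -0.069  0.111]
 [ 0.793  0.116  0.146]
 [ 0.956  0.359  0.36 ]
 [ 0.993  0.397  0.376]]
side ring 393 0.5040745139122009 -0.03592577576637268 0.046381279826164246
base rect ((499.7905578613281, -81.93614196777344), (322.599609375, 236.56796264648438), 89.9043960571289)
rack rect ((487.265625, 250.73443603515625), (302.7460632324219, 213.7084197998047), 88.72840118408203)
bin [[ 0.606 -0.227  0.101]
 [ 0.662 -0.2    0.112]
 [ 0.823  0.042  0.146]
 [ 0.966  0.229  0.317]
 [ 0.994  0.395  0.374]]
screwFL [ 0.5259 -0.2318  0.014 ]
screwBR [0.4477 0.0109 0.014 ]
ptr [ 0.4796 -0.0419  0.085 ]
mark [ 0.472  -0.0106  0.055 ]
cornFL [ 0.5347 -0.2407  0.012 ]
```

```bash
python3 - <<'E'
from h import *
go([.48,-.21,.26],toolR(0,-5.4))
E
```

```text
travel [358.1, -267.1, -45.9] rot [-0.09, -0.06, -61.35] rows 10.8
```

```bash
python3 -m creep '[{"travel":[0,0,-46],"rotation":[0,0,0],"grip":1},{"travel":[180,-133,-46],"rotation":[0,0,-30],"grip":1},{"travel":[180,-133,-46],"rotation":[0,0,-30],"grip":1},{"travel":[180,-133,-46],"rotation":[0,0,-30],"grip":1},{"travel":[180,-133,-46],"rotation":[0,0,-30],"grip":1},{"travel":[358,-267,-46],"rotation":[0,0,-61.3],"grip":1},{"travel":[358,-267,-46],"rotation":[0,0,-61.3],"grip":1},{"travel":[358,-267,-46],"rotation":[0,0,-61.3],"grip":1},{"travel":[358,-267,-46],"rotation":[0,0,-61.3],"grip":1},{"travel":[358,-267,-46],"rotation":[0,0,-61.3],"grip":1},{"travel":[358,-267,-46],"rotation":[0,0,-61.3],"grip":1},{"travel":[358,-267,-46],"rotation":[0,0,-61.3],"grip":1},{"travel":[358,-267,-46],"rotation":[0,0,-61.3],"grip":1},{"travel":[358,-267,-46],"rotation":[0,0,-61.3],"grip":1},{"travel":[358,-267,-46],"rotation":[0,0,-61.3],"grip":1}]'
python3 - <<'E'
from h import *
c=r.calibration('wrist');p,d=r.capture('wrist');cv2.imwrite('pics/w1.png',p[:,:,::-1]);np.savez('pics/w1.npz',p=p,d=d,**c)
s=r.read_state();print(s['ee_pos'],s['eef_rot'],s['clock'])
E
```

```text
clock: 1.35
ee_pos: [0.4797, -0.2108, 0.2603]
eef_rot: [-180.0, 0.0, 84.6]
ft_force: [-0.1, 0.5, -0.3]
grip_width: 1.001
gripper_force: 0.0
[ 0.47956183 -0.21133623  0.26028865] [-1.79957118e+02  8.13827349e-03  8.44951434e+01] 1.4
```

View pics/w1.png

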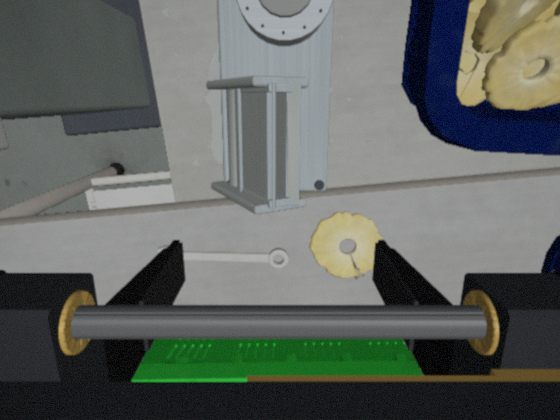

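The throat is at pixels (222–305, 78–210) in the wrist view, and the dial is cut off at the top. I'll shift +y to get the whole head in one picture.

```bash
python3 -m creep '[{"travel":[40,0,0],"rotation":[0,0,0],"grip":1},{"travel":[80,0,0],"rotation":[0,0,0],"grip":1},{"travel":[80,0,0],"rotation":[0,0,0],"grip":1},{"travel":[80,0,0],"rotation":[0,0,0],"grip":1},{"travel":[80,0,0],"rotation":[0,0,0],"grip":1}]'
python3 - <<'E'
from h import *
c=r.calibration('wrist');p,d=r.capture('wrist');np.savez('pics/w2.npz',p=p,d=d,**c)
k=cv2.resize(p[20:300,150:430],None,fx=2.1,fy=2.1,interpolation=cv2.INTER_CUBIC);cv2.imwrite('pics/w2.png',k[:,:,::-1])
W=world('wrist',d,c);ok=d>0
q=W[ok]
for z,t in [(.012,.003),(.054,.002)]:
    m=ok&(abs(W[...,2]-z)<t)&(W[...,0]>.38)&(W[...,0]<.62)&(W[...,1]>-.27)&(W[...,1]<.08)
    print(z,m.sum(),cv2.minAreaRect(W[m][:,:2].astype(np.float32)*1000))
m=ok&(abs(W[...,2]-.054)<.003)&(np.hypot(W[...,0]-.503,W[...,1]+.036)<.055)
Q=W[m][:,:2].astype(np.float32);h=cv2.convexHull(Q*1000);print('ring',cv2.minEnclosingCircle(Q),cv2.fitEllipse(h))
# bar
m=ok&(W[...,2]>.080)&(W[...,2]<.1)&(np.hypot(W[...,0]-.503,W[...,1]+.036)<.035)
print('bar',cv2.minAreaRect(W[m][:,:2].astype(np.float32)*1000),np.median(W[m][:,2]))
# pedestal/base heights
print('table z',np.median(q[(abs(q[:,2])<.006)][:,2]))
E
```

```text
clock: 1.82
ee_pos: [0.4874, -0.1321, 0.2606]
eef_rot: [-180.0, 0.0, 84.5]
ft_force: [-0.2, -0.2, 0.2]
grip_width: 1.002
gripper_force: 0.0
0.012 9022 ((479.03729248046875, -109.68768310546875), (249.57867431640625, 133.53341674804688), 84.24266052246094)
0.054 4485 ((485.0917053222656, -96.28910827636719), (223.082763671875, 184.55862426757812), 25.538719177246094)
ring ((0.5023881793022156, -0.03550831228494644), 0.04573408141732216) ((502.4770202636719, -35.55760955810547), (90.74336242675781, 90.9027328491211), 43.12369155883789)
bar ((502.4732971191406, -35.53193664550781), (45.883644104003906, 12.008584976196289), 16.126564025878906) 0.08864362815405222
table z -0.0006455260862305462
```

View pics/w2.png

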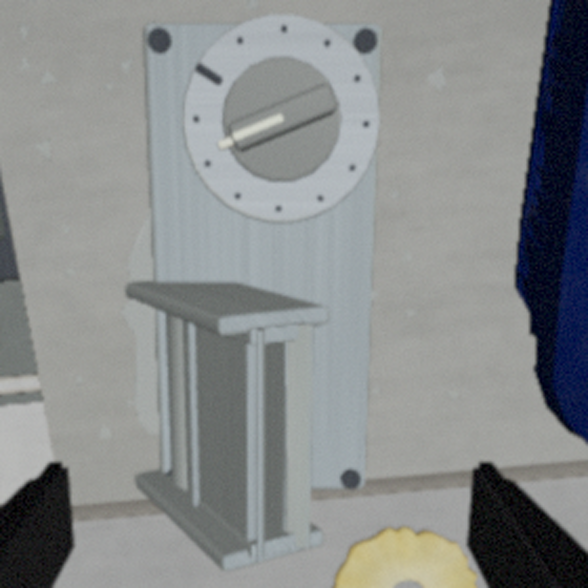

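Crop scale is 2.1, so pixels map as 150+u/2.1, 20+v/2.1. The screws are at crop (160,40), (366,41) and (351,480), and the index mark runs from (198,67) to (220,81). The pointer tip is at (220,145) and the dial centre at (282,118). Next I'll compute the slicer pose, with a depth check on the cheeks.

```bash
python3 - <<'E'
from h import *
f=np.load('pics/w2.npz');c={k:f[k] for k in ['fx','fy','cx','cy','R','t']};p=f['p'];d=f['d']
full=lambda u,v:(150+(u+.5)/2.1-.5,20+(v+.5)/2.1-.5)
S=[ray(full(*a),c,.0135) for a in [(160,40),(366,41),(351,480)]]
for s in S: print(s.round(4))
v=S[1]-S[2];print('yaw',np.degrees(np.arctan2(-v[0],v[1])),np.linalg.norm(v));v=S[1]-S[0];print('yaw2',np.degrees(np.arctan2(v[1],v[0])),np.linalg.norm(v))
D=np.array([.5025,-.0355])
for a in [(198,67),(220,81),(209,74)]:
    m=ray(full(*a),c,.056)[:2]-D;print('mark',np.degrees(np.arctan2(m[1],m[0]))%360,np.linalg.norm(m))
m=ray(full(220,145),c,.088)[:2]-D;print('ptr',np.degrees(np.arctan2(m[1],m[0]))%360,np.linalg.norm(m))
W=world('',d,c)
for yaw in [-5.4]:
    Rz=Ro.from_euler('z',yaw,degrees=True)
    o=np.r_[D,0]-Rz.apply([.030,.140,0]);print('origin',o)
    L=Rz.inv().apply((W-o).reshape(-1,3)).reshape(W.shape)
    T=Ro.from_euler('y',30,degrees=True).inv().apply((L-[0,0,.05]).reshape(-1,3)).reshape(W.shape)
    reg=(d>0)&(abs(L[...,1])<.075)&(L[...,2]>.02)&(L[...,2]<.125)&(abs(L[...,0])<.1)
    t=T[reg];print('throat-frame extents',np.percentile(t,[.5,5,50,95,99.5],axis=0).round(4).tolist())
    for lo in np.arange(-.064,.065,.008):
        s=t[(t[:,1]>lo)&(t[:,1]<=lo+.008)]
        if len(s)>10: print(round(lo,3),len(s),'zmax',np.percentile(s[:,2],97).round(4),'x',np.percentile(s[s[:,2]>.05][:,0],[2,98]).round(4) if (s[:,2]>.05).sum()>5 else '')
    # slot mid section: x profile at y~0
    s=t[abs(t[:,1])<.03]
    for x in np.arange(-.03,.031,.002):
        k=s[abs(s[:,0]-x)<.001]
        if len(k)>5: print('x',round(x,3),'z',np.percentile(k[:,2],[5,50,95]).round(3))
E
```

```text
[0.4471 0.0103 0.0135]
[5.486e-01 1.000e-04 1.350e-02]
[ 0.5257 -0.2331  0.0135]
yaw -5.618852698381673 0.23431662835779082
yaw2 -5.722766427728549 0.10200391548297934
mark 142.8518537597496 0.04389504279074184
mark 142.60699057146292 0.03250948923398272
mark 142.74794744135536 0.03821554287228776
ptr 197.51140185602335 0.02837388475441486
origin [ 0.45945798 -0.17205543  0.        ]
throat-frame extents [[-0.0283, -0.0579, -0.0433], [-0.0273, -0.0519, -0.0288], [-0.0137, 0.0051, 0.0417], [0.0121, 0.06, 0.0633], [0.0243, 0.0602, 0.0646]]
-0.064 152 zmax 0.0564 x [-0.0278  0.0244]
-0.056 1031 zmax 0.0625 x [-0.0277  0.0257]
-0.048 565 zmax 0.0637 x [-0.0148  0.0128]
-0.04 474 zmax 0.0639 x [-0.0146  0.0127]
-0.032 490 zmax 0.0639 x [-0.0146  0.0125]
-0.024 483 zmax 0.0639 x [-0.0144  0.0124]
-0.016 493 zmax 0.064 x [-0.0146  0.0123]
-0.008 508 zmax 0.0638 x [-0.0146  0.0124]
0.0 518 zmax 0.064 x [-0.0145  0.0134]
0.008 529 zmax 0.0639 x [-0.0143  0.0132]
0.016 532 zmax 0.0638 x [-0.0145  0.0131]
0.024 548 zmax 0.0639 x [-0.0145  0.0132]
0.032 555 zmax 0.0639 x [-0.0145  0.0126]
0.04 447 zmax 0.064 x [-0.0145  0.0126]
0.048 556 zmax 0.0638 x [-0.0272  0.0245]
0.056 1178 zmax 0.0567 x [-0.0274  0.0251]
x -0.018 z [-0.007 -0.004  0.   ]
x -0.016 z [-0.008 -0.001  0.02 ]
x -0.014 z [-0.031  0.029  0.063]
x -0.012 z [-0.027  0.054  0.064]
x -0.01 z [-0.023  0.054  0.055]
x 0.004 z [0.037 0.045 0.054]
x 0.006 z [0.036 0.049 0.057]
x 0.008 z [0.056 0.058 0.06 ]
x 0.01 z [0.059 0.061 0.063]
x 0.012 z [0.062 0.064 0.065]
x 0.014 z [0.063 0.064 0.064]
```

The throat and dial are located to about 1 mm: slicer yaw −5.65°, origin about (0.4583, −0.172), bar at 196° and mark at 142.7°. Now the rack.

```bash
python3 - <<'E'
from h import *
go([.45,.115,.29],toolR(0,-15.5))
E
```

```text
travel [242.6, -61.2, -29.5] rot [-0.01, 0.03, 9.94] rows 6.0
```

```bash
python3 -m creep '[{"travel":[120,-30,-30],"rotation":[0,0,5],"grip":1},{"travel":[120,-30,-30],"rotation":[0,0,5],"grip":1},{"travel":[120,-30,-30],"rotation":[0,0,5],"grip":1},{"travel":[243,-61,-30],"rotation":[0,0,9.9],"grip":1},{"travel":[243,-61,-30],"rotation":[0,0,9.9],"grip":1},{"travel":[243,-61,-30],"rotation":[0,0,9.9],"grip":1},{"travel":[243,-61,-30],"rotation":[0,0,9.9],"grip":1},{"travel":[243,-61,-30],"rotation":[0,0,9.9],"grip":1},{"travel":[243,-61,-30],"rotation":[0,0,9.9],"grip":1}]'
python3 - <<'E'
from h import *
c=r.calibration('wrist');p,d=r.capture('wrist');np.savez('pics/w3.npz',p=p,d=d,**c)
cv2.imwrite('pics/w3.png',p[:,:,::-1])
W=world('wrist',d,c);ok=d>0
near=lambda x,y,rr:ok&(np.hypot(W[...,0]-x,W[...,1]-y)<rr)
for nm,x,y,z0,z1 in [('wide tab',.4727,.1945,.120,.142),('wide frame',.4727,.1945,.09,.112),('nar tab',.5045,.305,.10,.122)]:
    Q=W[near(x,y,.06)&(W[...,2]>z0)&(W[...,2]<z1)]
    print(nm,len(Q),cv2.minAreaRect(Q[:,:2].astype(np.float32)*1000),np.percentile(Q[:,2],[2,50,98]))
b=ok&(abs(W[...,2]-.008)<.003)&(W[...,0]>.4)&(W[...,0]<.58)&(W[...,1]>.1)&(W[...,1]<.4)
m=cv2.morphologyEx(b.astype(np.uint8),cv2.MORPH_OPEN,np.ones((5,5)))>0
print('rack',cv2.minAreaRect(W[m][:,:2].astype(np.float32)*1000))
E
```

```text
clock: 2.62
ee_pos: [0.4504, 0.1156, 0.2906]
eef_rot: [180.0, 0.0, 74.6]
ft_force: [-0.3, -0.2, -0.0]
grip_width: 1.0
gripper_force: 0.0
wide tab 1002 ((469.30462646484375, 197.37545776367188), (59.32449722290039, 11.436327934265137), 74.69692993164062) [0.12733162 0.12989432 0.13167486]
wide frame 255 ((469.3603820800781, 196.80133056640625), (89.53211975097656, 7.156290054321289), 74.29519653320312) [0.10558705 0.10710701 0.10872932]Traceback (most recent call last):
  File "<stdin>", line 8, in <module>
    return _quantile_unchecked(
        a, q, axis, out, overwrite_input, method, keepdims, weights)
    return _ureduce(a,
                    func=_quantile_ureduce_func,
    ...<5 lines>...
                    overwrite_input=overwrite_input,
                    method=method)
    r = func(a, **kwargs)
    result = _quantile(arr,
                       quantiles=q,
    ...<2 lines>...
                       out=out,
                       weights=wgt)
    slices_having_nans = np.isnan(arr[-1, ...])
                                  ~~~^^^^^^^^^
IndexError: index -1 is out of bounds for axis 0 with size 0
```

View pics/w3.png

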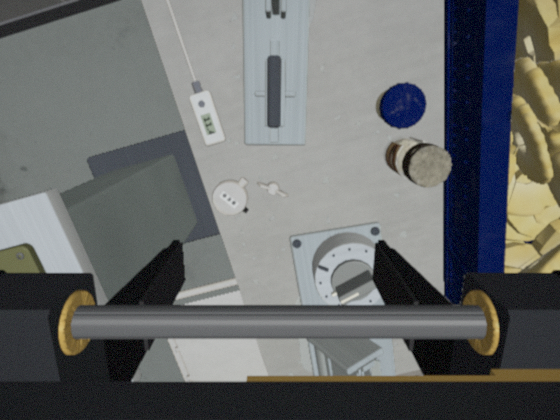

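The wide tab is at (274,90) in the picture, alone in its place, with clear space for the fingers. Its centre is (0.4693, 0.1972), yaw −15.4°.

```bash
python3 - <<'E'
from h import *
go([.4693,.1972,.101],toolR(0,-15.4))
E
```

```text
travel [84.2, -3.8, 189.4] rot [-0.0, 0.05, -0.08] rows 5.0
```

```bash
python3 -m creep '[{"travel":[42,-2,30],"rotation":[0,0,0],"grip":0},{"travel":[84.2,-3.8,60],"rotation":[0,0,0],"grip":0},{"travel":[84.2,-3.8,90],"rotation":[0,0,0],"grip":0},{"travel":[84.2,-3.8,120],"rotation":[0,0,0],"grip":0},{"travel":[84.2,-3.8,140],"rotation":[0,0,0],"grip":0},{"travel":[84.2,-3.8,165],"rotation":[0,0,0],"grip":0},{"travel":[84.2,-3.8,189.4],"rotation":[0,0,0],"grip":0},{"travel":[84.2,-3.8,189.4],"rotation":[0,0,0],"grip":0},{"travel":[84.2,-3.8,189.4],"rotation":[0,0,0],"grip":0}]' 40
python3 - <<'E'
from h import *
go([.4693,.1972,.101],toolR(0,-15.4))
E
```

```text
clock: 3.42
ee_pos: [0.4683, 0.1969, 0.1]
eef_rot: [-179.8, 0.1, 74.5]
ft_force: [0.9, 0.5, 0.1]
grip_width: 0.506
gripper_force: 0.0
travel [0.6, 0.9, -1.0] rot [-0.17, 0.12, -0.12] rows 0.0
```

Good. Close, then lift.

```bash
python3 -m creep '[{"travel":[0.5,0.6,-1],"rotation":[0,0,0],"grip":-1},{"travel":[0.5,0.6,-1],"rotation":[0,0,0],"grip":-1},{"travel":[0.5,0.6,-1],"rotation":[0,0,0],"grip":-1},{"travel":[0.5,0.6,-1],"rotation":[0,0,0],"grip":-1},{"travel":[0.5,0.6,-1],"rotation":[0,0,0],"grip":-1},{"travel":[0.5,0.6,-1],"rotation":[0,0,0],"grip":-1},{"travel":[0.5,0.6,-1],"rotation":[0,0,0],"grip":-1},{"travel":[0.5,0.6,-1],"rotation":[0,0,0],"grip":-1}]' 40
python3 - <<'E'
from h import *
go([.4693,.1972,.101],toolR(0,-15.4))
E
```

```text
clock: 4.08
ee_pos: [0.4695, 0.1995, 0.1028]
eef_rot: [180.0, -0.0, 74.7]
ft_force: [-1.3, 0.1, 2.7]
grip_width: 0.125
gripper_force: 40.0
travel [-2.2, 0.4, 1.8] rot [0.02, -0.02, 0.06] rows 0.1
```

```bash
python3 -m creep '[{"travel":[0,0,-10],"rotation":[0,0,0],"grip":-1},{"travel":[0,0,-30],"rotation":[0,0,0],"grip":-1},{"travel":[0,0,-60],"rotation":[0,0,0],"grip":-1},{"travel":[0,0,-90],"rotation":[0,0,0],"grip":-1},{"travel":[0,0,-130],"rotation":[0,0,0],"grip":-1},{"travel":[0,0,-160],"rotation":[0,0,0],"grip":-1},{"travel":[0,0,-160],"rotation":[0,0,0],"grip":-1},{"travel":[0,0,-160],"rotation":[0,0,0],"grip":-1}]' 40
python3 - <<'E'
from h import *
for i in range(3):
    s=r.read_state();print(s['clock'],s['ee_pos'],s['eef_rot'],s['ft_force'])
    for n in (['wrist'] if i==1 else ['side','scene'] if i==0 else []):
        c=r.calibration(n);p,d=r.capture(n);np.savez(f'pics/{n}4.npz',p=p,d=d,**c)
        k=p[20:300,150:430] if n=='wrist' else p[60:340,190:470];cv2.imwrite(f'pics/{n}4.png',cv2.resize(k,None,fx=2.1,fy=2.1)[:,:,::-1])
E
```

```text
clock: 4.75
ee_pos: [0.4702, 0.1996, 0.2646]
eef_rot: [179.8, -0.1, 74.7]
ft_force: [0.3, 0.3, -2.3]
grip_width: 0.128
gripper_force: 40.0
4.75 [0.47017087 0.19958354 0.26461314] [ 1.79798478e+02 -1.26699141e-01  7.46596054e+01] [ 0.28336701  0.27141118 -2.31123226]
4.85 [0.4683153  0.19897817 0.26028805] [-1.79838988e+02  1.03967036e-01  7.46538556e+01] [-0.92099661 -0.52431713 -3.39197505]
4.9 [0.46801866 0.19888627 0.2594895 ] [-1.79769624e+02  1.46932096e-01  7.46532220e+01] [-0.68478738 -0.10866629 -3.53307803]
```

View pics/wrist4.png

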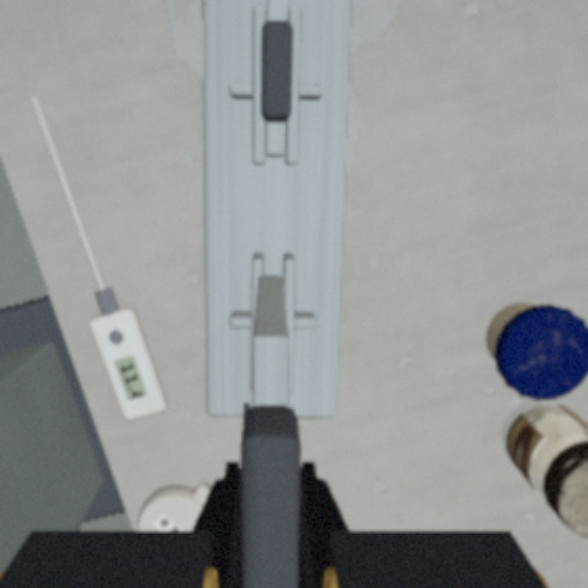

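The insert hangs in the fingers, clear of the rack. The narrow insert at crop (277,70) is undisturbed. I'll measure the insert in the tool frame.

```bash
python3 - <<'E'
from h import *
f=np.load('pics/wrist4.npz');p=f['p'];d=f['d']
ct=np.array([.07891714,.00033803,-.16927836]);
Rc=np.array([[0.001,-.961,-.277],[1,.001,.001],[0,-.277,.961]])
v,u=np.mgrid[:420,:560];P=np.stack([(u-f['cx'])/f['fx']*d,(v-f['cy'])/f['fy']*d,d],-1)@Rc.T+ct
m=(d>0)&(abs(P[...,1])<.012)&(P[...,2]>-.05)&(P[...,2]<.11)&(P[...,0]>.005)&(P[...,0]<.07)
Q=P[m]
for z in np.arange(-.05,.11,.01):
    k=Q[(Q[:,2]>=z)&(Q[:,2]<z+.01)]
    if len(k)>5: print(round(z,3),len(k),'x',np.percentile(k[:,0],[2,50,98]).round(4),'y',np.percentile(k[:,1],[2,50,98]).round(4))
E
```

```text
-0.05 351 x [0.0065 0.0119 0.0128] y [-0.0097  0.0064  0.0108]
-0.04 368 x [0.006  0.012  0.0127] y [-0.0115 -0.0053  0.0115]
-0.03 1851 x [0.0056 0.0156 0.0283] y [-0.0104  0.0004  0.0104]
-0.02 417 x [0.0105 0.0125 0.0286] y [-0.0113 -0.0001  0.0116]
-0.01 795 x [0.0108 0.0334 0.0433] y [-0.0088  0.0008  0.0099]
0.0 89 x [0.0118 0.0432 0.0435] y [-0.0086 -0.0001  0.0102]
0.01 55 x [0.0425 0.0432 0.0435] y [-0.0032  0.0003  0.0044]
0.02 55 x [0.0425 0.0433 0.0435] y [-0.0029  0.0003  0.0041]
0.03 41 x [0.0429 0.0432 0.0434] y [-0.003   0.0003  0.0042]
0.04 37 x [0.0427 0.0432 0.0434] y [-0.0031  0.0009  0.0044]
0.05 30 x [0.0424 0.0432 0.0434] y [-0.0033  0.0003  0.0042]
0.06 28 x [0.043  0.0432 0.0434] y [-0.0029  0.0003  0.0041]
0.07 31 x [0.0429 0.0432 0.0434] y [-0.003   0.001   0.0043]
0.08 22 x [0.0426 0.0432 0.0435] y [-0.0029  0.001   0.0045]
0.09 11 x [0.0425 0.0432 0.0433] y [-0.0031 -0.0004  0.003 ]
```

```bash
python3 - <<'E'
from h import *
D=np.array([.5025,-.0355])
for nm in ['w1','w2']:
    f=np.load(f'pics/{nm}.npz');c={k:f[k] for k in ['fx','fy','cx','cy','R','t']};d=f['d'];W=world('',d,c)
    Rz=Ro.from_euler('z',-5.65,degrees=True);o=np.r_[D,0]-Rz.apply([.030,.140,0]);print(nm,'origin',o)
    L=Rz.inv().apply((W-o).reshape(-1,3)).reshape(W.shape)
    T=Ro.from_euler('y',30,degrees=True).inv().apply((L-[0,0,.0495]).reshape(-1,3)).reshape(W.shape)
    reg=(d>0)&(abs(L[...,1])<.075)&(L[...,2]>.02)&(L[...,2]<.125)&(abs(L[...,0])<.1);t=T[reg]
    w=t[(t[:,2]>.03)&(t[:,2]<.052)&(t[:,0]>.002)&(abs(t[:,1])<.044)];print('wall x',np.percentile(w[:,0],[5,50,95]).round(4))
    for a,b in [(-.045,-.02),(-.02,.02),(.02,.045)]:
        w=t[(t[:,2]>.06)&(t[:,1]>a)&(t[:,1]<b)];print('lip x',np.percentile(w[:,0],[1,99]).round(4))
    w=t[(t[:,2]>.05)&(abs(t[:,0])>.017)];print('cheek y',np.percentile(w[:,1],[.5,99.5]).round(4),'inner',w[w[:,1]<0][:,1].max().round(4),w[w[:,1]>0][:,1].min().round(4))
    w=t[(t[:,2]>.02)&(t[:,2]<.055)&(abs(t[:,0])<.006)];print('slot inner y',np.percentile(w[:,1],[.5,2,98,99.5]).round(4))
    b=W[(d>0)&(W[...,0]>.56)&(W[...,0]<.72)&(W[...,1]>-.25)&(W[...,1]<.05)&(W[...,2]>.03)]
    for x in np.arange(.56,.72,.02):
        k=b[(b[:,0]>=x)&(b[:,0]<x+.02)]
        if len(k): print('bin x',round(x,2),len(k),'zmax',k[:,2].max().round(3),'y',k[:,1].min().round(3))
o=np.array([.4585,-.172,.0495])
T=toolR(30,-5.65);off=np.array([-.0017,.0005,.094])
for z in [.085,0]:
    ins=o+Ro.from_euler('zy',[-5.65,30],degrees=True).as_matrix()@[0,0,z] if 0 else o+(Ro.from_euler('z',-5.65,degrees=True)*Ro.from_euler('y',30,degrees=True)).apply([0,0,z])
    tcp=ins-T.apply(off);print(z,tcp);go(tcp,T)
E
```

```text
w1 origin [ 0.45886255 -0.17186632  0.        ]
wall x [0.0049 0.0055 0.0062]
lip x [-0.0143  0.0144]
lip x [-0.0143  0.0137]
lip x [-0.0145  0.0139]
cheek y [-0.0593  0.0599] inner -0.0506 0.0515
slot inner y [-0.0473 -0.0469  0.0455  0.047 ]
bin x 0.58 1265 zmax 0.147 y -0.16
bin x 0.6 4494 zmax 0.15 y -0.18
bin x 0.62 1877 zmax 0.149 y -0.187
bin x 0.64 1687 zmax 0.15 y -0.189
bin x 0.66 2562 zmax 0.15 y -0.193
bin x 0.68 4106 zmax 0.149 y -0.195
bin x 0.7 2454 zmax 0.144 y -0.195
w2 origin [ 0.45886255 -0.17186632  0.        ]
wall x [0.0049 0.0055 0.0061]
lip x [-0.0142  0.0137]
lip x [-0.0141  0.0138]
lip x [-0.0143  0.0137]
cheek y [-0.0587  0.0601] inner -0.0504 0.0512
slot inner y [-0.0475 -0.0471  0.0601  0.0602]
bin x 0.56 112 zmax 0.348 y -0.107
bin x 0.58 945 zmax 0.147 y -0.16
bin x 0.6 6697 zmax 0.15 y -0.177
bin x 0.62 4076 zmax 0.15 y -0.186
bin x 0.64 3861 zmax 0.162 y -0.189
bin x 0.66 4612 zmax 0.165 y -0.193
bin x 0.68 6838 zmax 0.16 y -0.195
bin x 0.7 4190 zmax 0.149 y -0.198
0.085 [ 0.54730166 -0.17907703  0.20476855]
travel [-343.4, 176.7, 54.9] rot [29.69, -2.41, -9.51] rows 9.4
0 [ 0.50500813 -0.17489284  0.13115639]
travel [-350.3, 135.1, 128.7] rot [29.69, -2.41, -9.51] rows 9.5
```

The slot geometry agrees across both views, and the gripper body will clear the bin rim (0.150 m high) by about 3 mm when home. I'll go to a pre-insert pose higher on the slot axis.

```bash
python3 -m creep '[{"travel":[-80,30,-10],"rotation":[8,-1,-2],"grip":-1},{"travel":[-160,80,-10],"rotation":[15,-1.2,-4.7],"grip":-1},{"travel":[-160,80,-10],"rotation":[15,-1.2,-4.7],"grip":-1},{"travel":[-160,80,-10],"rotation":[15,-1.2,-4.7],"grip":-1},{"travel":[-160,80,-10],"rotation":[15,-1.2,-4.7],"grip":-1},{"travel":[-341,193,25],"rotation":[29.7,-2.4,-9.5],"grip":-1},{"travel":[-341,193,25],"rotation":[29.7,-2.4,-9.5],"grip":-1},{"travel":[-341,193,25],"rotation":[29.7,-2.4,-9.5],"grip":-1},{"travel":[-341,193,25],"rotation":[29.7,-2.4,-9.5],"grip":-1},{"travel":[-341,193,25],"rotation":[29.7,-2.4,-9.5],"grip":-1},{"travel":[-341,193,25],"rotation":[29.7,-2.4,-9.5],"grip":-1},{"travel":[-341,193,25],"rotation":[29.7,-2.4,-9.5],"grip":-1},{"travel":[-341,193,25],"rotation":[29.7,-2.4,-9.5],"grip":-1},{"travel":[-341,193,25],"rotation":[29.7,-2.4,-9.5],"grip":-1},{"travel":[-341,193,25],"rotation":[29.7,-2.4,-9.5],"grip":-1}]' 40
cat >> h.py <<'E'
def rel():
    "insert origin in throat frame, angles"
    s=r.read_state();R0=Ro.from_euler('xyz',s['eef_rot'],degrees=True)
    T=Ro.from_euler('z',-5.65,degrees=True)*Ro.from_euler('y',30,degrees=True)
    ins=s['ee_pos']+R0.apply([-.0017,.0005,.094]);q=T.inv().apply(ins-[.4587,-.1719,.0495])*1000
    print(s['clock'],'insert in throat mm',q.round(2),'rot err (tool)',(R0.inv()*toolR(30,-5.65)).as_rotvec(degrees=True).round(2),'F throat',T.inv().apply(s['ft_force']).round(1))
E
python3 - <<'E'
from h import *
rel();c=r.calibration('wrist');p,d=r.capture('wrist');np.savez('pics/w5.npz',p=p,d=d,**c)
cv2.imwrite('pics/w5.png',p[:,:,::-1]);rel()
E
```

```text
clock: 6.15
ee_pos: [0.5651, -0.179, 0.2375]
eef_rot: [-150.3, -0.1, 84.4]
ft_force: [-0.4, 0.4, -2.7]
grip_width: 0.125
gripper_force: 40.0
6.15 insert in throat mm [ -0.82   1.87 122.11] rot err (tool) [ 0.25 -0.07  0.16] F throat [ 1.   0.3 -2.6]
6.2 insert in throat mm [ -0.81   1.78 122.39] rot err (tool) [ 0.28 -0.06  0.15] F throat [ 0.3 -1.  -2.2]
```

View pics/w5.png

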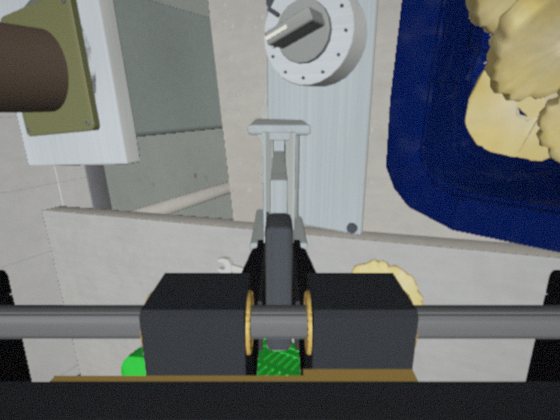

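The view looks straight down the slot: the cheek spans (250–309,127) and the insert's edge is centred at about (279,180). I'll measure the relative offset directly in the tool frame.

```bash
python3 - <<'E'
from h import *
f=np.load('pics/w5.npz');d=f['d']
ct=np.array([.07891714,.00033803,-.16927836])
Rc=np.array([[0.001,-.961,-.277],[1,.001,.001],[0,-.277,.961]])
v,u=np.mgrid[:420,:560];P=np.stack([(u-f['cx'])/f['fx']*d,(v-f['cy'])/f['fy']*d,d],-1)@Rc.T+ct
m=(d>0)&(abs(P[...,1])<.035)&(P[...,2]>.0)&(P[...,2]<.2)&(P[...,0]>.02)&(P[...,0]<.08);Q=P[m]
a=Q[(Q[:,2]>.02)&(Q[:,2]<.09)&(Q[:,0]<.05)&(abs(Q[:,1])<.008)];print('frame edge x',np.percentile(a[:,0],[5,50,95]),'y',np.percentile(a[:,1],[1,99]),a[:,2].max())
for z in np.arange(.12,.2,.01):
    k=Q[(Q[:,2]>=z)&(Q[:,2]<z+.01)]
    if len(k)>5: print(round(z,3),len(k),'x',np.percentile(k[:,0],[1,50,99]).round(4),'y',np.percentile(k[:,1],[1,50,99]).round(4))
k=Q[(Q[:,2]>.145)&(Q[:,0]>.05)];print('cheek y',np.percentile(k[:,1],[.5,99.5]),'x',np.percentile(k[:,0],[1,50,99]))
k=Q[(Q[:,2]>.14)&(Q[:,2]<.16)&(Q[:,0]<.044)];
for s in (-1,1):
    w=k[k[:,1]*s>0];print('lip',s,len(w),np.percentile(w[:,1],[1,50,99]).round(4))
E
```

```text
frame edge x [0.04284981 0.04324189 0.04342901] y [-0.0032007   0.00450097] 0.08967178422948466
0.15 994 x [0.0204 0.0439 0.0561] y [-0.0242  0.0012  0.0231]
0.16 424 x [0.0243 0.0535 0.0573] y [-0.0261  0.0012  0.0285]
0.17 26 x [0.0569 0.0572 0.0572] y [-0.0202  0.0106  0.0266]
0.18 55 x [0.0568 0.0572 0.0573] y [-0.0249  0.0003  0.0252]
0.19 29 x [0.03   0.0572 0.0573] y [-0.0249  0.0062  0.0261]
cheek y [-0.0261167   0.02847845] x [0.05005918 0.05443065 0.05726882]
lip -1 248 [-0.0129 -0.0093 -0.005 ]
lip 1 252 [0.0074 0.0116 0.0153]
```

```bash
python3 -m creep '[{"travel":[-1.3,0.7,10],"rotation":[0.2,0,0],"grip":-1},{"travel":[-1.3,0.7,30],"rotation":[0.2,0,0],"grip":-1},{"travel":[-1.3,0.7,45],"rotation":[0.2,0,0],"grip":-1},{"travel":[-1.3,0.7,52],"rotation":[0.2,0,0],"grip":-1},{"travel":[-1.3,0.7,58],"rotation":[0.2,0,0],"grip":-1},{"travel":[-1.3,0.7,64],"rotation":[0.2,0,0],"grip":-1},{"travel":[-1.3,0.7,70],"rotation":[0.2,0,0],"grip":-1},{"travel":[-1.3,0.7,75],"rotation":[0.2,0,0],"grip":-1},{"travel":[-1.3,0.7,75],"rotation":[0.2,0,0],"grip":-1}]' 40
python3 -c "from h import *;rel()"
```

```text
clock: 6.95
ee_pos: [0.5281, -0.178, 0.171]
eef_rot: [-150.0, -0.1, 84.3]
ft_force: [0.7, -0.3, -2.5]
grip_width: 0.122
gripper_force: 40.0
6.95 insert in throat mm [ 1.000e-02 -7.600e-01  4.609e+01] rot err (tool) [-0.02 -0.13  0.05] F throat [ 1.8 -0.2 -1.8]
```

It's in the slot with no contact force. Now continue to the floor.

```bash
python3 -m creep '[{"travel":[0,0,8],"rotation":[0,0,0],"grip":-1},{"travel":[0,0,16],"rotation":[0,0,0],"grip":-1},{"travel":[0,0,24],"rotation":[0,0,0],"grip":-1},{"travel":[0,0,31],"rotation":[0,0,0],"grip":-1},{"travel":[0,0,37],"rotation":[0,0,0],"grip":-1},{"travel":[0,0,41],"rotation":[0,0,0],"grip":-1},{"travel":[0,0,43],"rotation":[0,0,0],"grip":-1},{"travel":[0,0,43],"rotation":[0,0,0],"grip":-1}]' 40
python3 -c "from h import *;rel()"
```

```text
clock: 7.62
ee_pos: [0.5069, -0.1759, 0.1341]
eef_rot: [-150.0, -0.1, 84.3]
ft_force: [-0.3, -0.4, -1.4]
grip_width: 0.124
gripper_force: 40.0
7.6167 insert in throat mm [ 0.06 -0.74  3.4 ] rot err (tool) [-0.01 -0.13  0.05] F throat [ 0.5 -0.4 -1.3]
```

```bash
python3 -m creep '[{"travel":[0,0,1],"rotation":[0,0,0],"grip":-1},{"travel":[0,0,2],"rotation":[0,0,0],"grip":-1},{"travel":[0,0,3],"rotation":[0,0,0],"grip":-1},{"travel":[0,0,4],"rotation":[0,0,0],"grip":-1},{"travel":[0,0,4],"rotation":[0,0,0],"grip":-1}]' 40
python3 -c "from h import *;rel()"
```

```text
clock: 8.03
ee_pos: [0.5059, -0.1759, 0.1319]
eef_rot: [-150.1, -0.1, 84.3]
ft_force: [2.7, 0.3, 0.8]
grip_width: 0.125
gripper_force: 40.0
8.0333 insert in throat mm [ 0.49 -0.85  0.98] rot err (tool) [ 0.11 -0.09  0.05] F throat [1.9 0.5 2. ]
```

```bash
python3 -m creep '[{"travel":[0,0,1],"rotation":[0,0,0],"grip":-1},{"travel":[0,0,2],"rotation":[0,0,0],"grip":-1},{"travel":[0,0,2],"rotation":[0,0,0],"grip":-1},{"travel":[0,0,2],"rotation":[0,0,0],"grip":-1},{"travel":[0,0,2],"rotation":[0,0,0],"grip":-1}]' 40
python3 -c "from h import *;rel()"
```

```text
clock: 8.45
ee_pos: [0.5058, -0.1758, 0.1318]
eef_rot: [-150.2, -0.1, 84.3]
ft_force: [3.4, 2.0, 6.6]
grip_width: 0.121
gripper_force: 40.0
8.45 insert in throat mm [ 0.69 -0.83  0.94] rot err (tool) [ 0.23 -0.08  0.04] F throat [-0.6  2.3  7.3]
```

It's seated: 7 N upward and no further travel. Release and withdraw along the slot axis.

```bash
python3 -m creep '[{"travel":[0,0,-1.5],"rotation":[0,0,0],"grip":-0.3},{"travel":[0,0,-1.5],"rotation":[0,0,0],"grip":-0.3},{"travel":[0,0,-1.5],"rotation":[0,0,0],"grip":-0.3},{"travel":[0,0,-1.5],"rotation":[0,0,0],"grip":-0.3},{"travel":[0,0,-1.5],"rotation":[0,0,0],"grip":-0.3},{"travel":[0,0,-10],"rotation":[0,0,0],"grip":-0.3},{"travel":[0,0,-25],"rotation":[0,0,0],"grip":-0.3},{"travel":[0,0,-50],"rotation":[0,0,0],"grip":-0.3},{"travel":[0,0,-85],"rotation":[0,0,0],"grip":-0.3},{"travel":[0,0,-115],"rotation":[0,0,0],"grip":-0.3},{"travel":[0,0,-120],"rotation":[0,0,0],"grip":-0.3},{"travel":[0,0,-120],"rotation":[0,0,0],"grip":-0.3}]' 40
python3 - <<'E'
from h import *
T=Ro.from_euler('z',-5.65,degrees=True)*Ro.from_euler('y',30,degrees=True)
c=r.calibration('wrist');p,d=r.capture('wrist');np.savez('pics/w6.npz',p=p,d=d,**c);cv2.imwrite('pics/w6.png',p[:,:,::-1])
W=world('',d,c);t=T.inv().apply((W[d>0]-[.4587,-.1719,.0495]))*1000
k=t[(abs(t[:,0])<12)&(abs(t[:,1])<50)&(t[:,2]>66)&(t[:,2]<135)]
a=k[k[:,2]>112];b=k[(k[:,2]<106)&(k[:,2]>66)]
print('tab',len(a),np.percentile(a,[2,50,98],axis=0).round(1).tolist());print('frame',len(b),np.percentile(b,[2,50,98],axis=0).round(1).tolist())
D=np.array([.5025,-.0355]);m=(d>0)&(W[...,2]>.080)&(W[...,2]<.1)&(np.hypot(W[...,0]-D[0],W[...,1]-D[1])<.035)
print('bar',m.sum(),cv2.minAreaRect(W[m][:,:2].astype(np.float32)*1000) if m.any() else '')
# target above dial: tool y perpendicular to bar, bar axis at 16.1 deg
for ang in (16.1,196.1):
    R=Ro.from_euler('z',ang,degrees=True)*Ro.from_euler('x',180,degrees=True);print(ang);go([D[0],D[1],.20],R)
print(r.read_state()['joint_positions'])
E
```

```text
clock: 9.45
ee_pos: [0.5658, -0.1823, 0.236]
eef_rot: [-150.3, -0.0, 84.4]
ft_force: [-1.0, 0.4, -0.3]
grip_width: 0.354
gripper_force: 0.0
tab 1224 [[-3.2, -29.1, 118.4], [2.1, 0.7, 122.5], [8.1, 27.9, 124.0]]
frame 346 [[-4.4, -45.6, 69.0], [1.4, 33.4, 99.6], [5.7, 43.1, 104.5]]
bar 948 ((503.1433410644531, -35.597537994384766), (45.79916763305664, 13.08125114440918), 16.252351760864258)
16.1
travel [139.6, -49.0, 67.3] rot [-26.29, 17.7, 66.64] rows 10.3
196.1
travel [139.6, -49.0, 67.3] rot [-19.59, -29.11, -108.82] rows 16.0
[-19.67802208  18.31821565  83.36273428  -7.18217798 107.34954139
 -14.41906708]
```

The insert is seated: tab top at 123 mm in the throat frame, centred in y, leaning within the clearance. Before the dial I'll check the bin rim.

```bash
python3 - <<'E'
from h import *
for nm in ['w2','w3','w6']:
    f=np.load(f'pics/{nm}.npz');c={k:f[k] for k in ['fx','fy','cx','cy','R','t']};d=f['d'];W=world('',d,c)
    b=W[(d>0)&(W[...,2]>.12)&(W[...,2]<.17)&(W[...,0]>.54)&(W[...,0]<.75)&(np.mgrid[:420,:560][0]<230)]
    for y in (-.12,-.08,-.04,0,.04,.08):
        k=b[abs(b[:,1]-y)<.01]
        if len(k)>5: print(nm,y,'xmin',np.percentile(k[:,0],1).round(3),'z',np.percentile(k[k[:,0]<k[:,0].min()+.02][:,2],[50,98]).round(3))
E
```

```text
w2 -0.12 xmin 0.597 z [0.145 0.149]
w2 -0.08 xmin 0.601 z [0.144 0.147]
w2 -0.04 xmin 0.607 z [0.144 0.147]
w2 0 xmin 0.612 z [0.143 0.147]
w3 0.04 xmin 0.618 z [0.143 0.147]
w3 0.08 xmin 0.623 z [0.143 0.147]
w6 -0.12 xmin 0.598 z [0.146 0.149]
w6 -0.08 xmin 0.603 z [0.145 0.147]
```

The rim is at x ≥ 0.607 near the dial, so the body clears it. Move above the dial.

```bash
python3 -m creep '[{"travel":[139.6,-49,67.3],"rotation":[-26.3,17.7,66.6],"grip":-0.3},{"travel":[139.6,-49,67.3],"rotation":[-26.3,17.7,66.6],"grip":-0.3},{"travel":[139.6,-49,67.3],"rotation":[-26.3,17.7,66.6],"grip":-0.3},{"travel":[139.6,-49,67.3],"rotation":[-26.3,17.7,66.6],"grip":-0.3},{"travel":[139.6,-49,67.3],"rotation":[-26.3,17.7,66.6],"grip":-0.3},{"travel":[139.6,-49,67.3],"rotation":[-26.3,17.7,66.6],"grip":-0.3},{"travel":[139.6,-49,67.3],"rotation":[-26.3,17.7,66.6],"grip":-0.3},{"travel":[139.6,-49,67.3],"rotation":[-26.3,17.7,66.6],"grip":-0.3},{"travel":[139.6,-49,67.3],"rotation":[-26.3,17.7,66.6],"grip":-0.3},{"travel":[139.6,-49,67.3],"rotation":[-26.3,17.7,66.6],"grip":-0.3},{"travel":[139.6,-49,67.3],"rotation":[-26.3,17.7,66.6],"grip":-0.3},{"travel":[139.6,-49,67.3],"rotation":[-26.3,17.7,66.6],"grip":-0.3},{"travel":[139.6,-49,67.3],"rotation":[-26.3,17.7,66.6],"grip":-0.3},{"travel":[139.6,-49,67.3],"rotation":[-26.3,17.7,66.6],"grip":-0.3}]' 20
python3 - <<'E'
from h import *
R=Ro.from_euler('z',16.1,degrees=True)*Ro.from_euler('x',180,degrees=True);go([.5025,-.0355,.068],R)
E
```

```text
clock: 10.67
ee_pos: [0.5012, -0.0353, 0.1984]
eef_rot: [-179.9, 0.2, 16.2]
ft_force: [0.1, -0.3, -0.3]
grip_width: 0.353
gripper_force: 0.0
travel [1.6, 0.8, 130.4] rot [-0.13, 0.18, 0.06] rows 3.1
```

```bash
python3 -m creep '[{"travel":[1,0.5,30],"rotation":[0,0,0],"grip":-0.3},{"travel":[1,0.5,60],"rotation":[0,0,0],"grip":-0.3},{"travel":[1,0.5,90],"rotation":[0,0,0],"grip":-0.3},{"travel":[1,0.5,110],"rotation":[0,0,0],"grip":-0.3},{"travel":[1,0.5,125],"rotation":[0,0,0],"grip":-0.3},{"travel":[1,0.5,130.5],"rotation":[0,0,0],"grip":-0.3},{"travel":[1,0.5,130.5],"rotation":[0,0,0],"grip":-0.3},{"travel":[1,0.5,130.5],"rotation":[0,0,0],"grip":-1},{"travel":[1,0.5,130.5],"rotation":[0,0,0],"grip":-1},{"travel":[1,0.5,130.5],"rotation":[0,0,0],"grip":-1},{"travel":[1,0.5,130.5],"rotation":[0,0,0],"grip":-1},{"travel":[1,0.5,130.5],"rotation":[0,0,0],"grip":-1},{"travel":[1,0.5,130.5],"rotation":[0,0,0],"grip":-1}]' 20
```

```text
clock: 11.75
ee_pos: [0.5037, -0.0346, 0.0707]
eef_rot: [-179.9, -0.1, 16.1]
ft_force: [-2.4, 5.7, 5.5]
grip_width: 0.122
gripper_force: 20.0
```

```bash
python3 -m creep '[{"travel":[0,0,0],"rotation":[0,0,5],"grip":-1},{"travel":[0,0,0],"rotation":[0,0,10],"grip":-1},{"travel":[0,0,0],"rotation":[0,0,15],"grip":-1},{"travel":[0,0,0],"rotation":[0,0,20],"grip":-1},{"travel":[0,0,0],"rotation":[0,0,25],"grip":-1},{"travel":[0,0,0],"rotation":[0,0,30],"grip":-1},{"travel":[0,0,0],"rotation":[0,0,35],"grip":-1},{"travel":[0,0,0],"rotation":[0,0,40],"grip":-1},{"travel":[0,0,0],"rotation":[0,0,45],"grip":-1},{"travel":[0,0,0],"rotation":[0,0,50],"grip":-1},{"travel":[0,0,0],"rotation":[0,0,53.5],"grip":-1},{"travel":[0,0,0],"rotation":[0,0,53.5],"grip":-1},{"travel":[0,0,0],"rotation":[0,0,53.5],"grip":-1},{"travel":[0,0,0],"rotation":[0,0,53.5],"grip":-1},{"travel":[0,0,0],"rotation":[0,0,53.5],"grip":-1}]' 20
```

```text
clock: 13.0
ee_pos: [0.5034, -0.0363, 0.0707]
eef_rot: [179.9, -0.0, -37.3]
ft_force: [-3.3, -1.0, 4.1]
grip_width: 0.125
gripper_force: 20.0
```

Now release, rise, and back off for a look.

```bash
python3 -m creep '[{"travel":[0,0,0],"rotation":[0,0,0],"grip":-0.3},{"travel":[0,0,0],"rotation":[0,0,0],"grip":-0.3},{"travel":[0,0,0],"rotation":[0,0,0],"grip":-0.3},{"travel":[0,0,0],"rotation":[0,0,0],"grip":-0.3},{"travel":[0,0,-10],"rotation":[0,0,0],"grip":-0.3},{"travel":[0,0,-40],"rotation":[0,0,0],"grip":-0.3},{"travel":[0,0,-80],"rotation":[0,0,0],"grip":-0.3},{"travel":[0,0,-120],"rotation":[0,0,0],"grip":-0.3},{"travel":[0,0,-160],"rotation":[0,0,0],"grip":-0.3},{"travel":[0,0,-200],"rotation":[0,0,0],"grip":-0.3},{"travel":[-40,0,-200],"rotation":[0,0,0],"grip":-0.3},{"travel":[-80,0,-200],"rotation":[0,0,0],"grip":-0.3},{"travel":[-110,0,-200],"rotation":[0,0,0],"grip":-0.3},{"travel":[-110,0,-200],"rotation":[0,0,0],"grip":-0.3},{"travel":[-110,0,-200],"rotation":[0,0,0],"grip":-0.3}]' 20
python3 - <<'E'
from h import *
s=r.read_state();print(s['ee_pos'],s['eef_rot'])
c=r.calibration('wrist');p,d=r.capture('wrist');np.savez('pics/w7.npz',p=p,d=d,**c);cv2.imwrite('pics/w7.png',p[:,:,::-1])
W=world('',d,c);D=np.array([.5025,-.0355])
m=(d>0)&(W[...,2]>.080)&(W[...,2]<.1)&(np.hypot(W[...,0]-D[0],W[...,1]-D[1])<.035)
print('bar',m.sum(),cv2.minAreaRect(W[m][:,:2].astype(np.float32)*1000) if m.any() else '')
T=Ro.from_euler('z',-5.65,degrees=True)*Ro.from_euler('y',30,degrees=True)
for nm in ['wrist','side','scene']:
    if nm!='wrist':
        c=r.calibration(nm);p,d=r.capture(nm);W=world('',d,c);cv2.imwrite(f'pics/{nm}7.png',p[:,:,::-1])
    t=T.inv().apply((W[d>0]-[.4587,-.1719,.0495]))*1000
    k=t[(abs(t[:,0])<14)&(abs(t[:,1])<50)&(t[:,2]>112)&(t[:,2]<135)]
    if len(k)>20: print(nm,'tab',len(k),np.percentile(k,[2,50,98],axis=0).round(1).tolist())
    Q=W[(d>0)&(np.hypot(W[...,0]-.503,W[...,1]-.307)<.03)&(W[...,2]>.1)&(W[...,2]<.125)]
    if len(Q): print(nm,'narrow tab',Q.mean(0))
E
```

```text
clock: 14.25
ee_pos: [0.4153, 0.0318, 0.2704]
eef_rot: [-179.9, -0.1, -37.3]
ft_force: [0.1, 0.8, -0.6]
grip_width: 0.352
gripper_force: 0.0
[0.41529684 0.0317774  0.27041996] [-1.79935050e+02 -6.23411032e-02 -3.72621521e+01]
bar 706 ((501.85296630859375, -35.290042877197266), (10.926846504211426, 45.402610778808594), 52.699951171875)
wrist narrow tab [0.49743124 0.29474438 0.10745805]
side tab 220 [[-4.3, -31.7, 113.0], [-0.5, -8.5, 122.0], [7.2, 25.5, 124.5]]
side narrow tab [0.50260756 0.302059   0.10739565]
scene tab 239 [[-4.5, -29.8, 114.9], [1.4, -0.7, 122.7], [7.1, 27.4, 126.2]]
scene narrow tab [0.50362559 0.30620797 0.10809634]
```

View pics/w7.png

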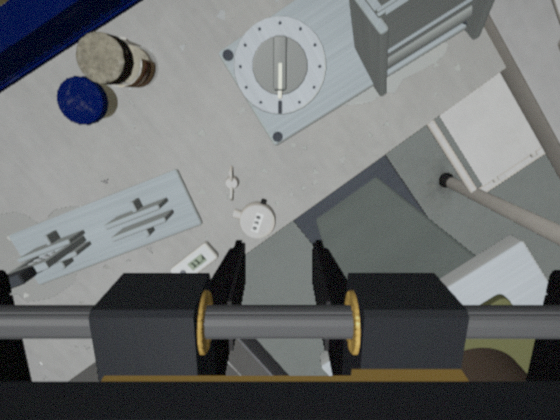

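The pointer at (280,95) lines up with the index rib at (280,107); the bar measures 142.7° and so does the mark. The wide insert's tab top sits at 123 mm in the throat frame, and the narrow insert is still standing in the rack.

```bash
python3 -c "
from bench import r
print(r.hand_in())"
```

```text
the job is handed in; nothing more can be done
None
```

I handed the job in with the wide insert seated fully home in the slicer slot, the dial pointer lined up with the index mark, and the narrow insert still standing in the rack; the system gave no verdict.

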